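# Shim the rocking comparator stand

## Task

The dial comparator stand rocks because its near-left foot has lost its rubber pad. With the closed fingertips, push the orange wedge along the bench, thin end first, under that bare foot until it is just snug, so that the stand no longer rocks, yet is neither jacked out of level nor shoved along; grip and lift nothing, and leave the gauge block on the stand and all the other things where they are. Then press a fingertip down firmly (about 10 N) on the corner of the base above the shimmed foot, and finish while still holding that press: the stand must stay level under it.

Things in the scene. Friction and masses are not known exactly. Their poses are not given: they have to be found in the camera images.
- stand: loose dial comparator stand, 3 kg: green base 160 (x) x 220 (y) mm, top 40 mm and underside 16 mm above the bench; column, arm and dial at the back right, 212 mm high. Origin at bench level under the base's centre; x to the back, y to the left. Stands level on rubber feet (25 mm dia.) at (-64,-92), (64,-92), (64,92) mm; about 2 N on the near-left corner tips it onto the bare foot
- bare_foot (a point): lowest point of the fourth foot, at (-64,92) mm in the stand's frame: a bare steel spindle, 12 mm diameter, domed end, hanging 5 to 8 mm above the bench; 16 mm in from the base's front edge and 18 mm in from its left edge
- spindle (a joint): how far the bare spindle is screwed up, 0 to 0.003 m; the gap between its lower end and the bench is 5 mm plus this value. Locked by its nut: it cannot be moved, only read
- press_point (a point): point on the base's top, 40 mm above the bench, straight above the bare foot, at a dark flush screw head: where to press. The top is bare for 70 mm around it
- wedge: loose orange plastic wedge, 45 g, 90 (x) x 42 (y) mm, flat underneath. Origin at the centre of its underside; thick end at x = -45 mm (13.25 mm high), thin end at +45 mm (2 mm high), slope 1 in 8. Lies left of the base, thin end roughly towards the bare foot. Slides with under 1 N until the foot bears on it, then resistance rises: 3 to 6 N is snug, more shoves the stand
- anvil_top (a point): centre of the round steel anvil on the base, 52 mm above the bench, under the dial's plunger
- gauge_block_0: loose steel gauge block 9 x 30 x 20 mm standing on the anvil under the dial's plunger; origin at the centre of its underside. Must stay there
- gauge_block_1: loose bystander: steel gauge block 9 x 30 x 12 mm lying near the robot on the right
- pen_loupe: loose bystander: black and silver pen loupe, 130 mm long, near the robot on the right
- marker_pen: loose bystander: red and white marker, 135 mm long, lying to the left
- oil_stone_0: loose bystander: green oil stone 25 x 100 x 13 mm, lying to the left
- parts_jar_1: loose bystander: small parts jar with blue lid, 45 mm diameter, 42 mm high, to the right of the stand
Mind the look-alikes: they are no part of the job. Several things look just like the wedge: the one meant starts farthest to the robot's left.

How it is judged:
By the outcome, as a careful person would: the job done as asked, in the order asked, and still so for the second after the job is handed in, while the arm keeps its last pose, push and grip.
It also fails if it takes over 61 s, if anything falls off the work surface, if the arm or the gripper's body presses on something with over 40 N, if the wrist force passes 120 N, or if a joint passes its speed limit or range.

## Robot

A 7-joint arm with a two-finger parallel gripper is mounted at the origin on a cart in front of the work surface, level with it; the furniture and walls round the work are solid. World frame = base frame: x ahead of the robot, y to its left, z up, the work surface at z = 0. Lengths are in m, angles in rad, forces in N, time in s.
With the tool pointing down it reaches from about 0.425 to 0.875 m from the base axis. Payload 8.4 kg.
Tool frame: the origin (TCP) lies at the very end of the fingers, on their centre line; the grasp point (between the pads) lies 19 mm behind it (arm.tcp_to_grasp is the distance from the TCP to the grasp point, in m); x points along the fingers, z is the direction in which the jaws open and shut, and the axes are right-handed (so a half turn about x gives the same grasp; the last joint's range is limited). The gripper opens to 87 mm and grips with 3 to 60 N. Pads are 19 mm wide; open, the fingers measure 117 mm over their backs; the gripper's body (75 mm by 190 mm) begins 51 mm behind the grasp point.
Start: joints at [-1.244, 0.333, 0.04, 1.465, -0.013, 1.343, -0.059], TCP at [0.268, 0.592, 0.223] pointing down, gripper open.
Joint ranges: [-2.58, 2.58], [-0.38, 2.09], [-1.3, 1.39], [0.25, 2.4], [-1.5, 4.64], [0.08, 2.09], [-2.65, 2.65]. Speed limits (rad/s): [2.22, 2.22, 2.79, 2.79, 3.14, 3.14, 3.14].

## Interface

Orientations are given as [roll, pitch, yaw] about the fixed x, y, z axes, in that order (R = Rz(yaw) Ry(pitch) Rx(roll)).
In Python, from station import arm gives the robot as it stands. The module is installed in compiled form; this text tells all that it offers.
- The arm moves only by the shell command python3 -m inch 'ROWS'. ROWS is JSON, a list of rows, each an object with "gripper": the closure, from 0 (fully open) to 1 (shut); "xyz": the shift along the tool's x, y, z in mm, a list of three; "yaw": the turn about the tool's x in rad. In form: [{"gripper": gripper, "xyz": [tx, ty, tz], "yaw": yaw}, ...]. A call has 1 to 10 rows; each row is the pose to reach, as a shift and turn from the pose commanded when the call began, along the tool's axes at that moment; what a row does not reach only later rows make up. A row lasts 1/10 s, in which the tool goes at most 50 mm and 8.59 degrees, less where a joint would pass 70% of its speed; a pose out of reach is approached as far as the arm can. A call with a gripper value outside its range is refused whole. The fingers move at their own pace and stop on an object; the grip force is fixed at half the most. Time passes only in rows, so rows that repeat a pose let the fingers close. It gives the time, the measured TCP pose, the force and the opening at its end, in the units of the state.
- arm.read_state(): the state, without advancing time (a new reading comes with each control period).
- arm.read_camera(name): name is "scene" or "top" or "wrist"; returns a dict with "frame" (384x512x3 uint8, blue, green, red), "camera_matrix" (3x3 intrinsics, pixels), "k1" (the pictures are not rectified: a ray, as slopes to the right and down, at radius r is drawn at 1 + k1 r^2 times it, then the intrinsics apply), "cam_to_world" (4x4, takes a point from camera to world coordinates). Camera axes: x right, y down, z forward; pixel columns grow to the right and rows downward; lengths in m; the calibration is good to about 2 mm. A picture is of the moment at which its call begins. There is no depth.
- arm.finish_job(): hands the job in, once; it reports no verdict.
The state is a dict: "t": time; "joint_pos": joint angles; "dq": joint speeds; "tau": joint torques, N m; "tool_pos": TCP position; "orientation": TCP orientation; "contact_force": force on the tool from outside, world axes, zero at the start; "wrist_torque": the same for the moment, N m; "grip_width": opening from 0.0 (shut) to 1.0 (fully open).
Only numpy, scipy, OpenCV 4.12 (cv2) and the standard library are available. Lean on these libraries where they do the work, as an engineer would, in place of code of your own. Each camera call takes 0.05 s, during which the arm holds its last target.

## Working session

There is one attempt and no reset: what is moved stays moved. The work goes in short steps, Python scripts to look and compute and a shell command to move; the robot and the scene stay as the last step left them, time stands still between calls to the robot, and variables do not carry over. Pictures are saved under pics/ and viewed, and the job is handed in when it is done.

```bash
mkdir -p pics
cat > h.py <<'E'
import numpy as np, cv2
from station import arm
def shot(n,f):
    c=arm.read_camera(n); cv2.imwrite('pics/'+f+'.png',c['frame']); np.savez('pics/'+f+'.npz',**{k:np.array(v) for k,v in c.items()}); return c
def load(f): return np.load('pics/'+f+'.npz')
def ray(c,px):
    K=np.array(c['camera_matrix']);k=float(c['k1']);T=np.array(c['cam_to_world'])
    d=np.array([(px[0]-K[0,2])/K[0,0],(px[1]-K[1,2])/K[1,1]]);u=d.copy()
    for _ in range(20): u=d/(1+k*(u@u))
    return T[:3,3],T[:3,:3]@np.array([u[0],u[1],1])
def onz(c,px,z=0):
    o,d=ray(c,px); return o+d*(z-o[2])/d[2]
def proj(c,p):
    K=np.array(c['camera_matrix']);k=float(c['k1']);T=np.array(c['cam_to_world'])
    q=T[:3,:3].T@(np.array(p)-T[:3,3]);u=q[:2]/q[2];u=u*(1+k*(u@u))
    return np.array([K[0,0]*u[0]+K[0,2],K[1,1]*u[1]+K[1,2]])
E
python3 - <<'E'
from h import *
for n in ['scene','top','wrist']: shot(n,n+'0')
s=arm.read_state();print(s)
E
```

```text
{'t': 0.15, 'joint_pos': array([-1.24420278,  0.33376945,  0.03987563,  1.46604884, -0.01338164,
        1.34329705, -0.05848904]), 'dq': array([ 0.00078363, -0.0012593 ,  0.00068499, -0.00436322,  0.00087631,
       -0.00094909,  0.00214861]), 'tau': array([ 2.01154326e-03, -6.56841731e+01,  1.33715976e+00, -4.04103935e+01,
       -5.94517286e-02,  4.19383391e-02,  9.18738442e-05]), 'tool_pos': array([0.26835713, 0.59162494, 0.22185959]), 'orientation': array([-3.06129142,  1.56953928, -1.91628957]), 'contact_force': array([ 0.21116284, -0.62980962, -0.02065367]), 'wrist_torque': array([-0.01918297, -0.0401628 ,  0.00699892]), 'grip_width': 1.0027861797284858}
```

View pics/scene0.png

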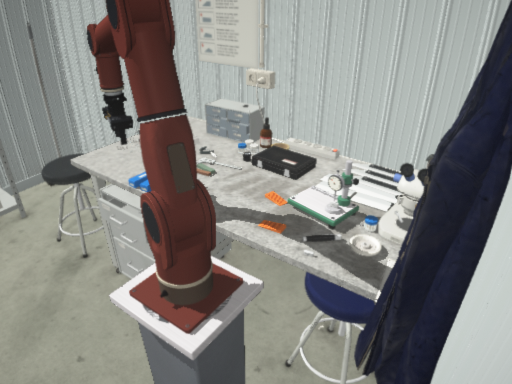

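View pics/top0.png

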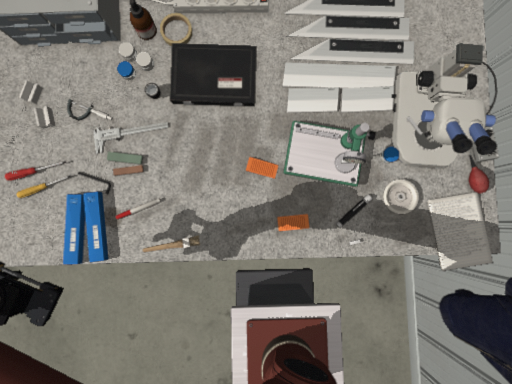

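View pics/wrist0.png

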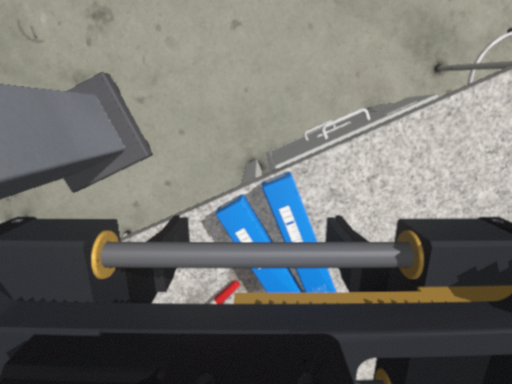

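The top view shows the stand's base at about (327,153). One orange wedge lies just left of it at (262,168) and a look-alike is nearer the robot at (293,222). I'll zoom in on both.

Run:
```python
from h import *
c=load('top0');f=c['frame']
cv2.imwrite('pics/z0.png',cv2.resize(f[110:240,225:385],None,fx=5,fy=4.6,interpolation=cv2.INTER_CUBIC)[:600])
hsv=cv2.cvtColor(f,cv2.COLOR_BGR2HSV)
for nm,lo,hi in [('or',(5,150,120),(20,255,255)),('gr',(60,80,30),(95,255,255))]:
    m=cv2.inRange(hsv,lo,hi)
    for k in cv2.findContours(m,cv2.RETR_EXTERNAL,cv2.CHAIN_APPROX_NONE)[0]:
        if cv2.contourArea(k)<60: continue
        r=cv2.minAreaRect(k);print(nm,cv2.contourArea(k),r)
        for p in cv2.boxPoints(r): print('  ',p,onz(c,p,0.008 if nm=='or' else 0.04).round(4))
print(np.array(c['cam_to_world']).round(3),c['k1'])
```

```text
or 357.5 ((292.8831787109375, 222.27304077148438), (13.320677757263184, 29.959674835205078), 84.5596694946289)
   [277.33936 217.06293] [0.4081 0.0163 0.008 ]
   [307.16406 214.22247] [ 0.4143 -0.0721  0.008 ]
   [308.427   227.48315] [ 0.3753 -0.0744  0.008 ]
   [278.6023  230.32361] [0.3692 0.0137 0.008 ]
or 118.5 ((31.150001525878906, 190.4499969482422), (6.008327484130859, 29.09295082092285), 71.56504821777344)
   [ 16.400003 192.2     ] [0.5004 0.7754 0.008 ]
   [ 43.999996 182.99998 ] [0.5255 0.6974 0.008 ]
   [ 45.9 188.7] [0.5086 0.6917 0.008 ]
   [ 18.300007 197.90001 ] [0.4836 0.7696 0.008 ]
or 371.0 ((261.7264099121094, 167.20755004882812), (29.807241439819336, 14.010775566101074), 15.945395469665527)
   [245.4717  169.84906] [0.5507 0.1071 0.008 ]
   [249.32076 156.37735] [0.591  0.0947 0.008 ]
   [277.98114 164.56604] [0.5643 0.0098 0.008 ]
   [274.13208 178.03775] [0.5241 0.0224 0.008 ]
gr 213.0 ((353.4000244140625, 136.70001220703125), (20.124608993530273, 25.043960571289062), 26.56505012512207)
   [338.80002 143.40001] [ 0.6175 -0.1671  0.04  ]
   [350.00003  121.000015] [ 0.683  -0.2026  0.04  ]
   [368.00003 130.00002] [ 0.6549 -0.2539  0.04  ]
   [356.80002 152.40001] [ 0.5897 -0.2183  0.04  ]
[[-0.025 -0.996  0.082  0.398]
 [-1.     0.024 -0.012  0.084]
 [ 0.01  -0.082 -0.997  1.15 ]
 [ 0.     0.     0.     1.   ]] 0.029496272291901125
```

View pics/z0.png

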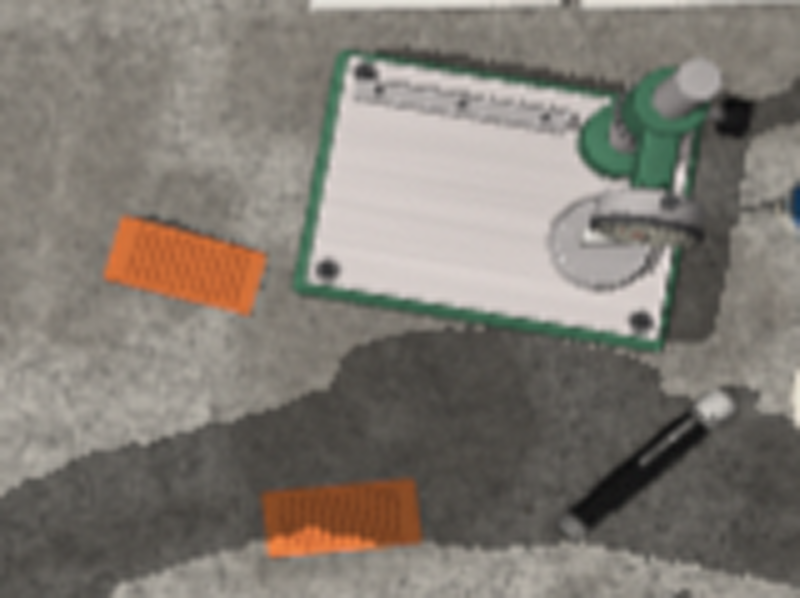

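Run:
```python
from h import *
c=load('top0')
Z=lambda x,y:(225+x/5-0.4,110+y/4.6-0.4)
P={}
for n,p,z in [('c_fl',(296,291),.04),('c_bl',(342,51),.04),('c_fr',(661,350),.04),('s_fl',(328,269),.04),('s_bl',(366,71),.04),('s_fr',(641,321),.04),
 ('w_tl',(122,216),.01325),('w_bl',(105,279),.01325),('w_tr',(267,252),.002),('w_br',(250,315),.002)]:
    P[n]=onz(c,Z(*p),z); print(n,P[n].round(4))
src=np.array([[-80,110],[80,110],[-80,-110],[-64,92],[64,92],[-64,-92]])/1e3
dst=np.array([P[k][:2] for k in ['c_fl','c_bl','c_fr','s_fl','s_bl','s_fr']])
a=src-src.mean(0);b=dst-dst.mean(0);th=np.arctan2((a[:,0]*b[:,1]-a[:,1]*b[:,0]).sum(),(a*b).sum())
R=np.array([[np.cos(th),-np.sin(th)],[np.sin(th),np.cos(th)]]);t=dst.mean(0)-R@src.mean(0)
print('th',th,t,(dst-src@R.T-t).round(4)); foot=R@[-.064,.092]+t;print('foot',foot)
L=(P['w_tl']+P['w_bl'])[:2]/2;T=(P['w_tr']+P['w_br'])[:2]/2;d=(T-L)/np.linalg.norm(T-L)
print('wedge',L,T,np.linalg.norm(T-L),d,np.arctan2(d[1],d[0]),'foot rel thin along/left',(foot-T)@d,(foot-T)@[-d[1],d[0]])
e=foot-L;print('want dir',np.arctan2(e[1],e[0]),'stand -y',np.arctan2(*(R@[0,-1])[::-1]))
```

```text
c_fl [ 0.535  -0.0043  0.04  ]
c_bl [ 0.6879 -0.0358  0.04  ]
c_fr [ 0.4926 -0.2139  0.04  ]
s_fl [ 0.5485 -0.0233  0.04  ]
s_bl [ 0.6747 -0.0495  0.04  ]
s_fr [ 0.5111 -0.2032  0.04  ]
w_tl [0.5895 0.0956 0.0132]
w_bl [0.5488 0.1066 0.0132]
w_tr [0.5657 0.0093 0.002 ]
w_br [0.5246 0.0207 0.002 ]
th -0.2036011983024543 [ 0.59166972 -0.12615397] [[-0.0006 -0.002 ]
 [-0.0043 -0.0012]
 [ 0.0015  0.0038]
 [ 0.0009 -0.0001]
 [ 0.0018 -0.0005]
 [ 0.0008  0.0001]]
foot [ 0.54759382 -0.02311361]
wedge [0.56916798 0.10111971] [0.54515795 0.01501338] 0.08939117766558731 [-0.26859508 -0.96325318] -1.8427305471734914 foot rel thin along/left 0.03607168119088684 0.012587076435557492
want dir -1.7427400035502367 stand -y -1.774397525097351
```

```bash
cat >> h.py <<'E'
from scipy.spatial.transform import Rotation as Ro
def tool():
    s=arm.read_state(); return s,Ro.from_euler('xyz',s['orientation']).as_matrix()
def goto(p,zhead=None):
    s,R=tool(); print('t',s['t'],'tcp',s['tool_pos'].round(4),'F',s['contact_force'].round(2),'g',round(s['grip_width'],3))
    print('axes x',R[:,0].round(3),'y',R[:,1].round(3),'z',R[:,2].round(3))
    print('d mm',(R.T@(np.array(p)-s['tool_pos'])*1e3).round(1))
    if zhead is not None:
        h=np.arctan2(R[1,2],R[0,2]); e=-(zhead-h) # tool x down -> positive yaw is clockwise
        print('yaw',(e+np.pi/2)%np.pi-np.pi/2)
E
python3 - <<'E'
from h import *
goto([0.585,0.150,0.12],-1.73+np.pi/2)
E
```

```text
t 0.15 tcp [0.2684 0.5916 0.2219] F [ 0.21 -0.63 -0.02] g 1.003
axes x [-0.    -0.001 -1.   ] y [-0.911  0.413 -0.   ] z [ 0.413  0.911 -0.001]
d mm [ 102.2 -470.8 -271.3]
yaw 1.3042054533231626
```

```bash
python3 -m inch '[{"gripper":1,"xyz":[0,-20,-12],"yaw":0.05},{"gripper":1,"xyz":[0,-50,-30],"yaw":0.15},{"gripper":1,"xyz":[5,-85,-50],"yaw":0.25},{"gripper":1,"xyz":[10,-120,-70],"yaw":0.35},{"gripper":1,"xyz":[20,-155,-90],"yaw":0.45},{"gripper":1,"xyz":[30,-190,-110],"yaw":0.55},{"gripper":1,"xyz":[40,-225,-130],"yaw":0.65},{"gripper":1,"xyz":[50,-260,-150],"yaw":0.75},{"gripper":1,"xyz":[60,-295,-170],"yaw":0.85},{"gripper":1,"xyz":[60,-295,-170],"yaw":0.85}]'
python3 - <<'E'
from h import *
goto([0.585,0.150,0.12],-1.73+np.pi/2)
E
```

```text
t: 1.15
tool_pos: [0.47, 0.3087, 0.1613]
orientation: [-1.897, 1.567, -1.614]
contact_force: [-0.8, -0.7, 0.1]
grip_width: 0.173
t 1.15 tcp [0.47   0.3087 0.1613] F [-0.77 -0.67  0.08] g 0.173
axes x [-0.    -0.004 -1.   ] y [-0.279  0.96  -0.003] z [ 0.96   0.279 -0.001]
d mm [  41.8 -184.4   66.2]
yaw 0.44246448172423847
```

```bash
python3 -m inch '[{"gripper":1,"xyz":[0,-25,9],"yaw":0.08},{"gripper":1,"xyz":[5,-55,20],"yaw":0.16},{"gripper":1,"xyz":[10,-85,30],"yaw":0.24},{"gripper":1,"xyz":[15,-115,42],"yaw":0.32},{"gripper":1,"xyz":[25,-145,52],"yaw":0.4},{"gripper":1,"xyz":[35,-170,60],"yaw":0.44},{"gripper":1,"xyz":[42,-184,66],"yaw":0.442},{"gripper":1,"xyz":[42,-184,66],"yaw":0.442},{"gripper":1,"xyz":[42,-184,66],"yaw":0.442}]'
python3 - <<'E'
from h import *
goto([0.578,0.122,0.012],-1.73+np.pi/2)
shot('wrist','w1');c=shot('top','t1');shot('scene','s1')
f=c['frame'];cv2.imwrite('pics/z1.png',cv2.resize(f[110:240,225:385],None,fx=5,fy=4.6,interpolation=cv2.INTER_CUBIC)[:600])
E
```

```text
t: 2.05
tool_pos: [0.5833, 0.159, 0.1205]
orientation: [3.105, 1.57, 2.958]
contact_force: [-0.4, 1.6, 0.1]
grip_width: 0.005
t 2.05 tcp [0.5833 0.159  0.1205] F [-0.36  1.55  0.13] g 0.005
axes x [-0.001  0.    -1.   ] y [0.147 0.989 0.   ] z [ 0.989 -0.147 -0.001]
d mm [108.5 -37.4   0.3]
yaw 0.012158576184921221
```

View pics/w1.png

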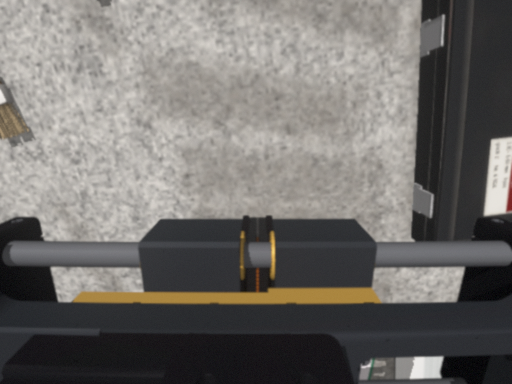

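View pics/z1.png

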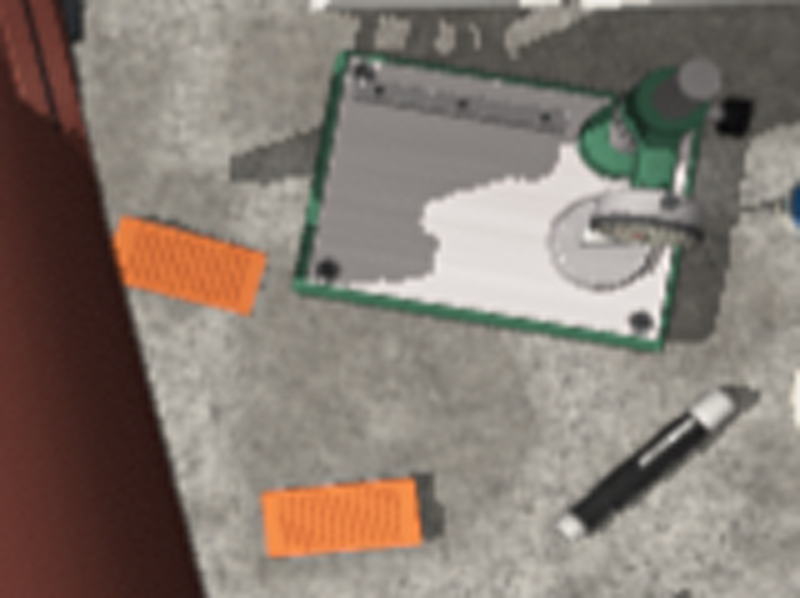

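```bash
python3 -m inch '[{"gripper":1,"xyz":[25,0,-2],"yaw":0.012},{"gripper":1,"xyz":[55,0,-4],"yaw":0.012},{"gripper":1,"xyz":[85,0,-6],"yaw":0.012},{"gripper":1,"xyz":[105,0,-7],"yaw":0.012},{"gripper":1,"xyz":[112,0,-7],"yaw":0.012},{"gripper":1,"xyz":[115,0,-7],"yaw":0.012},{"gripper":1,"xyz":[115,0,-7],"yaw":0.012}]'
python3 - <<'E'
from h import *
goto([0.569,0.111,0.006],-1.73+np.pi/2)
shot('scene','s2')
f=load('s2')['frame'];cv2.imwrite('pics/z2.png',cv2.resize(f[160:250,230:370],None,fx=5,fy=5,interpolation=cv2.INTER_CUBIC))
E
```

```text
t: 2.9
tool_pos: [0.5771, 0.1599, 0.0063]
orientation: [0.595, 1.57, 0.436]
contact_force: [-0.3, -0.5, 0.6]
grip_width: 0.003
t 2.9 tcp [0.5771 0.1599 0.0063] F [-0.28 -0.51  0.61] g 0.003
axes x [ 0.001  0.    -1.   ] y [0.158 0.987 0.001] z [ 0.987 -0.158  0.001]
d mm [  0.3 -49.6  -0.3]
yaw 0.0006651058858226921
```

View pics/z2.png

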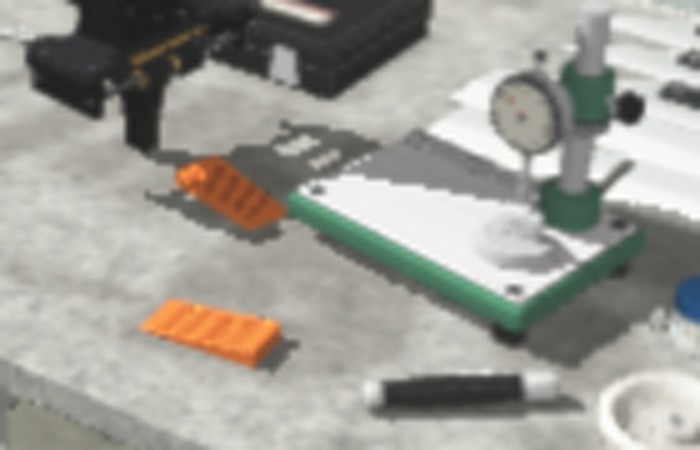

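```bash
python3 -m inch '[{"gripper":1,"xyz":[0,-8,0],"yaw":0},{"gripper":1,"xyz":[0,-18,0],"yaw":0},{"gripper":1,"xyz":[0,-28,0],"yaw":0},{"gripper":1,"xyz":[0,-36,0],"yaw":0},{"gripper":1,"xyz":[0,-42,0],"yaw":0},{"gripper":1,"xyz":[0,-46,0],"yaw":0},{"gripper":1,"xyz":[0,-50,0],"yaw":0},{"gripper":1,"xyz":[0,-54,0],"yaw":0},{"gripper":1,"xyz":[0,-58,0],"yaw":0},{"gripper":1,"xyz":[0,-62,0],"yaw":0}]'
cat > look.py <<'E'
from h import *
import sys
n=sys.argv[1]
goto([0.5476,-0.0231,0.006],-1.73+np.pi/2)
a=shot('scene','s'+n)['frame'];b=shot('top','t'+n)['frame']
a=cv2.resize(a[170:235,255:335],None,fx=5,fy=5,interpolation=cv2.INTER_CUBIC)
b=cv2.resize(b[135:200,235:315],None,fx=5,fy=5,interpolation=cv2.INTER_CUBIC)
cv2.imwrite('pics/z%s.png'%n,np.hstack([a,b]))
E
python3 look.py 3
```

```text
t: 3.95
tool_pos: [0.5667, 0.0981, 0.0055]
orientation: [2.92, 1.571, 2.761]
contact_force: [-0.1, -0.1, 0.3]
grip_width: 0.006
t 3.95 tcp [0.5667 0.0981 0.0055] F [-0.09 -0.07  0.29] g 0.006
axes x [-0.  0. -1.] y [0.158 0.987 0.   ] z [ 0.987 -0.158 -0.   ]
d mm [  -0.5 -122.7    0.3]
yaw 0.0004816356984256309
```

View pics/z3.png

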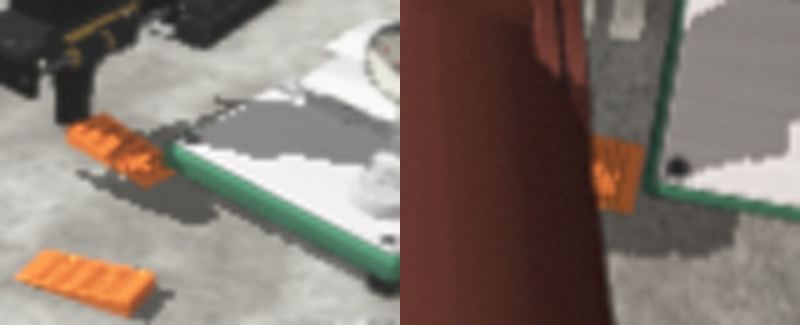

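```bash
cat > thin.py <<'E'
from h import *
import sys
n=sys.argv[1];v=list(map(float,sys.argv[2:6]));c=load('t'+n)
q=[onz(c,(235+(v[i]-400)/5-.4,135+v[i+1]/5-.4),.002)[:2] for i in (0,2)]
a,b=q; print(q,np.linalg.norm(a-b)); e=(a-b)/np.linalg.norm(a-b); d=np.array([e[1],-e[0]]); T=(a+b)/2
f=np.array([.5476,-.0231]);print('head',np.arctan2(d[1],d[0]),'foot ahead',(f-T)@d,'left',(f-T)@[-d[1],d[0]])
E
python3 thin.py 3 643 145 634 213
```

```text
[array([ 0.5676777 , -0.00634844]), array([5.26780653e-01, 2.81772178e-04])] 0.041431007965460565
head -1.7315175070814097 foot ahead 0.019748708030002882 left 0.0035773141439775172
```

```bash
python3 -m inch '[{"gripper":1,"xyz":[0,-3,0.3],"yaw":0},{"gripper":1,"xyz":[0,-7,0.7],"yaw":0},{"gripper":1,"xyz":[0,-11,1.1],"yaw":0},{"gripper":1,"xyz":[0,-15,1.5],"yaw":0},{"gripper":1,"xyz":[0,-19,2],"yaw":0},{"gripper":1,"xyz":[0,-23,2.5],"yaw":0},{"gripper":1,"xyz":[0,-27,3],"yaw":0},{"gripper":1,"xyz":[0,-31,3],"yaw":0},{"gripper":1,"xyz":[0,-35,3],"yaw":0},{"gripper":1,"xyz":[0,-38,3],"yaw":0}]'; python3 look.py 4
```

```text
t: 5.05
tool_pos: [0.5637, 0.0597, 0.0056]
orientation: [-1.683, 1.571, -1.842]
contact_force: [0.6, 0.7, -0.4]
grip_width: 0.004
t 5.05 tcp [0.5637 0.0597 0.0056] F [ 0.56  0.66 -0.36] g 0.004
axes x [-0. -0. -1.] y [ 0.159  0.987 -0.   ] z [ 0.987 -0.159 -0.   ]
d mm [ -0.4 -84.3  -2.7]
yaw -7.787460156949422e-06
```

View pics/z4.png

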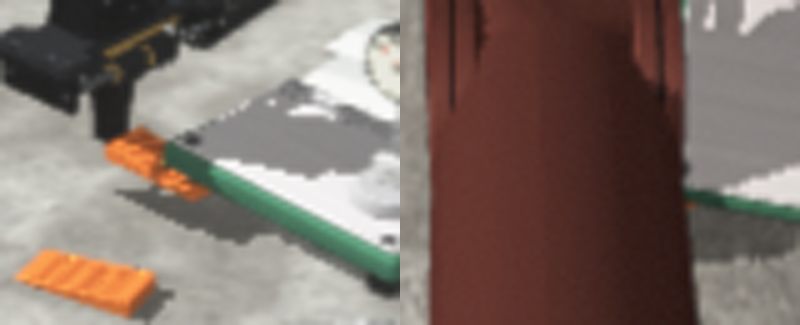

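```bash
cat > fs.py <<'E'
from h import *
F=[]
for i in range(5):
    arm.read_camera('wrist'); s=arm.read_state(); F.append(s['contact_force'])
F=np.array(F);d=np.array([-.158,-.987,0])
print('t',s['t'],s['tool_pos'].round(4),'push N',-(F@d).mean().round(2),(-(F@d)).round(2),'Fmean',F.mean(0).round(2))
E
python3 fs.py; python3 -m inch '[{"gripper":1,"xyz":[0,-1.5,0],"yaw":0},{"gripper":1,"xyz":[0,-3,0],"yaw":0},{"gripper":1,"xyz":[0,-4.5,0],"yaw":0},{"gripper":1,"xyz":[0,-6,0],"yaw":0},{"gripper":1,"xyz":[0,-6,0],"yaw":0}]'; python3 fs.py
```

```text
t 5.4 [0.5638 0.0604 0.0056] push N 0.22 [-0.13  0.83  0.24 -0.23  0.37] Fmean [ 0.11  0.2  -0.14]
t: 5.9
tool_pos: [0.5628, 0.0539, 0.0056]
orientation: [-1.638, 1.571, -1.798]
contact_force: [-0.5, -0.4, 0.2]
grip_width: 0.003
t 6.15 [0.5628 0.0543 0.0056] push N -0.2 [-0.39  0.25 -0.16 -0.27 -0.46] Fmean [-0.13 -0.19  0.2 ]
```

```bash
for i in 1; do python3 -m inch '[{"gripper":1,"xyz":[0,-1,0],"yaw":0},{"gripper":1,"xyz":[0,-2,0],"yaw":0},{"gripper":1,"xyz":[0,-3,0],"yaw":0}]'|sed -n 4p; python3 fs.py; done; python3 -m inch '[{"gripper":1,"xyz":[0,-1,0],"yaw":0},{"gripper":1,"xyz":[0,-2,0],"yaw":0}]'|sed -n 4p; python3 fs.py;  python3 -m inch '[{"gripper":1,"xyz":[0,-1,0],"yaw":0},{"gripper":1,"xyz":[0,-2,0],"yaw":0}]'|sed -n 4p; python3 fs.py
```

```text
contact_force: [-0.0, 0.1, 0.4]
t 6.7 [0.5623 0.0513 0.0056] push N 0.09 [-0.59  0.23 -0.11  0.42  0.47] Fmean [-0.21  0.12 -0.1 ]
contact_force: [0.4, -0.1, -1.1]
t 7.15 [0.562  0.0493 0.0055] push N 0.07 [ 1.16 -1.07 -0.6   0.19  0.69] Fmean [-0.27  0.12 -0.22]
contact_force: [0.8, -0.0, -0.5]
t 7.6 [0.5617 0.0473 0.0056] push N 0.27 [ 0.02 -0.29  0.46  0.78  0.39] Fmean [ 0.04  0.27 -0.18]
```

```bash
python3 -m inch '[{"gripper":1,"xyz":[0,-1,0],"yaw":0},{"gripper":1,"xyz":[0,-2,0],"yaw":0}]'|sed -n 4p; python3 fs.py;  python3 -m inch '[{"gripper":1,"xyz":[0,-1,0],"yaw":0},{"gripper":1,"xyz":[0,-2,0],"yaw":0}]'|sed -n 4p; python3 fs.py
```

```text
contact_force: [0.0, 0.7, 0.1]
t 8.05 [0.5614 0.0453 0.0056] push N 0.07 [-0.03  0.42 -0.27 -0.17  0.39] Fmean [-0.04  0.08 -0.18]
contact_force: [0.4, 0.8, -0.5]
t 8.5 [0.561  0.0434 0.0056] push N 0.63 [ 0.78  1.01  0.93 -0.05  0.47] Fmean [ 0.53  0.55 -0.04]
```

```bash
python3 look.py 5
```

```text
t 8.5 tcp [0.561  0.0434 0.0056] F [ 0.81  0.35 -0.3 ] g 0.008
axes x [-0. -0. -1.] y [ 0.158  0.987 -0.   ] z [ 0.987 -0.158 -0.   ]
d mm [ -0.4 -67.8  -2.8]
yaw 0.0001432367164213577
```

View pics/z5.png

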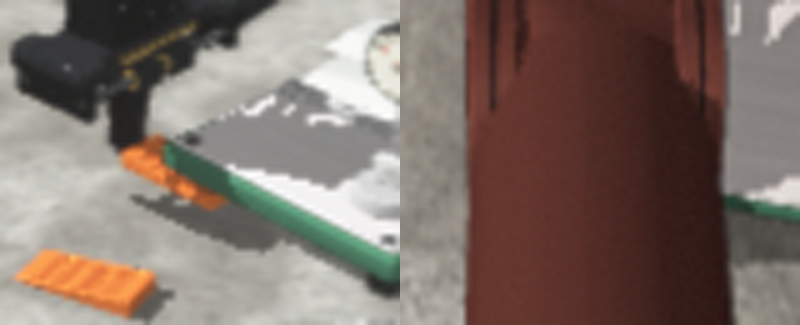

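```bash
python3 -m inch '[{"gripper":1,"xyz":[0,-0.5,0],"yaw":0},{"gripper":1,"xyz":[0,-1,0],"yaw":0}]'|sed -n 4p; python3 fs.py;  python3 -m inch '[{"gripper":1,"xyz":[0,-0.5,0],"yaw":0},{"gripper":1,"xyz":[0,-1,0],"yaw":0}]'|sed -n 4p; python3 fs.py
```

```text
contact_force: [-0.1, 2.1, 0.4]
t 9.05 [0.561  0.0426 0.0056] push N 1.86 [0.76 2.45 1.81 1.59 2.68] Fmean [-0.    1.88  0.16]
contact_force: [0.4, 4.0, 0.5]
t 9.5 [0.5608 0.0417 0.0056] push N 3.71 [3.66 4.03 3.73 3.34 3.79] Fmean [ 0.85  3.63 -0.56]
```

```bash
python3 -m inch '[{"gripper":1,"xyz":[0,-0.2,0],"yaw":0},{"gripper":1,"xyz":[0,-0.4,0],"yaw":0}]'|sed -n 4p; python3 fs.py
```

```text
contact_force: [1.0, 4.8, -0.7]
t 9.95 [0.5607 0.0412 0.0056] push N 4.67 [4.63 4.31 4.96 5.14 4.28] Fmean [ 0.72  4.61 -0.46]
```

```bash
python3 -m inch '[{"gripper":1,"xyz":[0,3,0],"yaw":0},{"gripper":1,"xyz":[0,10,0],"yaw":0},{"gripper":1,"xyz":[-10,20,0],"yaw":0},{"gripper":1,"xyz":[-30,30,0],"yaw":0},{"gripper":1,"xyz":[-60,50,0],"yaw":0},{"gripper":1,"xyz":[-90,80,0],"yaw":0},{"gripper":1,"xyz":[-100,120,0],"yaw":0},{"gripper":1,"xyz":[-100,150,0],"yaw":0},{"gripper":1,"xyz":[-100,170,0],"yaw":0},{"gripper":1,"xyz":[-100,170,0],"yaw":0}]'; python3 look.py 6; python3 fs.py
```

```text
t: 10.95
tool_pos: [0.5871, 0.2127, 0.1054]
orientation: [2.461, 1.57, 2.306]
contact_force: [-0.1, 0.4, -0.0]
grip_width: 0.007
t 10.95 tcp [0.5871 0.2127 0.1054] F [-0.11  0.35 -0.05] g 0.007
axes x [-0.  0. -1.] y [0.154 0.988 0.   ] z [ 0.988 -0.154 -0.   ]
d mm [  99.3 -239.1   -2.7]
yaw 0.004670456168412995
t 11.3 [0.5877 0.2074 0.1056] push N -0.33 [-1.38 -0.59  0.28 -0.3   0.31] Fmean [ 0.13 -0.36  0.09]
```

View pics/z6.png

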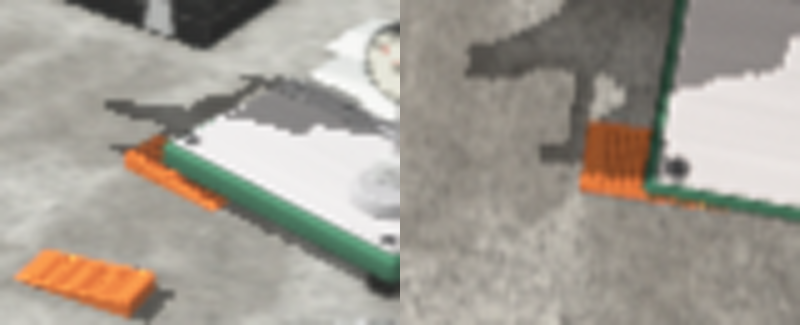

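Run:
```python
from h import *
c=load('t6');f=np.array([.5476,-.0231])
q=[onz(c,(235+(x-400)/5-.4,135+y/5-.4),.01325)[:2] for x,y in ((588,121),(581,190))]
a,b=q;e=(a-b)/np.linalg.norm(a-b);d=np.array([e[1],-e[0]]);L=(a+b)/2
print(q,np.linalg.norm(a-b),np.arctan2(d[1],d[0]),'foot ahead',(f-L)@d,'left',(f-L)@[-d[1],d[0]])
# screw/stand shift
g=[cv2.cvtColor(load(n)['frame'],cv2.COLOR_BGR2GRAY) for n in('t1','t6')]
s=lambda n:cv2.cvtColor(load(n)['frame'],cv2.COLOR_BGR2GRAY).astype(np.float32)
for n,(x0,x1,y0,y1) in {'base':(330,385,115,200),'ref':(395,500,40,170)}.items():
    w=cv2.createHanningWindow((x1-x0,y1-y0),cv2.CV_32F)
    for m in ('t1','t5'): print(n,m,cv2.phaseCorrelate(s(m)[y0:y1,x0:x1],s('t6')[y0:y1,x0:x1],w))
z=np.hstack([cv2.resize(load(n)['frame'][130:200,280:330],None,fx=8,fy=8,interpolation=cv2.INTER_CUBIC) for n in('t0','t6')]);cv2.imwrite('pics/cmp.png',z)
goto([.5476,-.0231,.08],-1.73+np.pi/2)
```

```text
[array([0.58118733, 0.02681323]), array([0.53999177, 0.03212159])] 0.04153616283171598 -1.698947797106675 foot ahead 0.053796428835035846 left -0.006164864857071734
base t1 ((-0.01574669327165168, 0.11404395507127418), 0.7542549108575891)
base t5 ((0.042366681534289796, 0.15016653635313304), 0.7847888221564117)
ref t1 ((-0.006456556767375332, 0.524226648254384), 0.9926775038160578)
ref t5 ((-0.007492083127900173, 0.519336477102101), 0.9966004319642306)Traceback (most recent call last):
  File "<stdin>", line 12, in <module>
  File "h.py", line 5, in load
    def load(f): return np.load('pics/'+f+'.npz')
                        ~~~~~~~^^^^^^^^^^^^^^^^^^
    fid = stack.enter_context(open(os.fspath(file), "rb"))
                              ~~~~^^^^^^^^^^^^^^^^^^^^^^^
FileNotFoundError: [Errno 2] No such file or directory: 'pics/t0.npz'
```

Run:
```python
from h import *
z=np.hstack([cv2.resize(load(n)['frame'][130:200,280:330],None,fx=8,fy=8,interpolation=cv2.INTER_CUBIC) for n in('top0','t6')]);cv2.imwrite('pics/cmp.png',z)
c=load('t6')
for n in('top0','t6'):
    h=cv2.cvtColor(load(n)['frame'],cv2.COLOR_BGR2GRAY)[162:175,283:297]
    m=(h<110).astype(np.uint8); 
    w=np.clip(120-h.astype(float),0,None); w[:, :3]=0; w[10:]=0
    ys,xs=np.mgrid[162:175,283:297]; p=((w*xs).sum()/w.sum(),(w*ys).sum()/w.sum()); print(n,p,onz(c,p,.04))
goto([.548,-.0231,.07],-1.73+np.pi/2)
```

```text
top0 (np.float64(289.57115749525616), np.float64(167.59582542694497)) [ 0.54994078 -0.02148182  0.04      ]
t6 (np.float64(287.9092105263158), np.float64(166.40394736842106)) [ 0.55353841 -0.01677203  0.04      ]
t 11.3 tcp [0.5877 0.2074 0.1056] F [0.78 0.19 0.62] g 0.007
axes x [-0. -0. -1.] y [ 0.16   0.987 -0.   ] z [ 0.987 -0.16  -0.   ]
d mm [  35.7 -233.9   -2.2]
yaw -0.0018049610573718233
```

View pics/cmp.png

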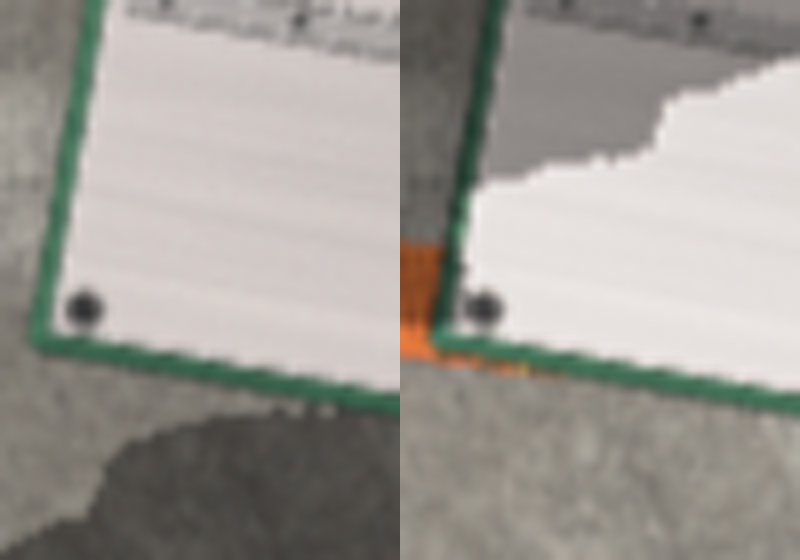

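The screw head sits at the same pixel before and after the push, so the stand has not shifted. Next I'll move above the press point.

```bash
python3 -m inch '[{"gripper":1,"xyz":[0,-15,0],"yaw":0},{"gripper":1,"xyz":[0,-40,0],"yaw":0},{"gripper":1,"xyz":[0,-75,-1],"yaw":0},{"gripper":1,"xyz":[0,-110,-1],"yaw":0},{"gripper":1,"xyz":[5,-145,-2],"yaw":0},{"gripper":1,"xyz":[10,-180,-2],"yaw":0},{"gripper":1,"xyz":[20,-210,-2],"yaw":0},{"gripper":1,"xyz":[30,-226,-2],"yaw":0},{"gripper":1,"xyz":[35,-234,-2],"yaw":0},{"gripper":1,"xyz":[35,-234,-2],"yaw":0}]'; python3 fs.py
python3 - <<'E'
from h import *
goto([.548,-.0233,.045],-1.73+np.pi/2)
E
```

```text
t: 12.3
tool_pos: [0.5477, -0.0236, 0.0701]
orientation: [-2.64, 1.57, -2.802]
contact_force: [0.5, 0.8, 0.1]
grip_width: 0.003
t 12.55 [ 0.549  -0.0206  0.071 ] push N 0.14 [ 0.14  0.06  0.48  0.23 -0.21] Fmean [0.17 0.12 0.17]
t 12.55 tcp [ 0.549  -0.0206  0.071 ] F [-0.13 -0.2   0.16] g 0.006
axes x [ 0.001  0.    -1.   ] y [0.157 0.988 0.   ] z [ 0.988 -0.157  0.001]
d mm [26.  -2.8 -0.6]
yaw 0.0019053711635568238
```

```bash
python3 -m inch '[{"gripper":1,"xyz":[4,-1,0],"yaw":0},{"gripper":1,"xyz":[10,-2,-0.5],"yaw":0},{"gripper":1,"xyz":[16,-2.5,-0.5],"yaw":0},{"gripper":1,"xyz":[22,-2.5,-0.5],"yaw":0},{"gripper":1,"xyz":[26,-2.5,-0.5],"yaw":0},{"gripper":1,"xyz":[26,-2.5,-0.5],"yaw":0},{"gripper":1,"xyz":[26,-2.5,-0.5],"yaw":0}]'; python3 fs.py;python3 look.py 7
```

```text
t: 13.25
tool_pos: [0.5477, -0.0243, 0.0445]
orientation: [-2.295, 1.571, -2.454]
contact_force: [0.8, -0.2, 0.0]
grip_width: 0.005
t 13.5 [ 0.5479 -0.0242  0.0448] push N -0.12 [-0.5   0.28  0.16 -0.05 -0.48] Fmean [ 0.14 -0.14 -0.07]
t 13.5 tcp [ 0.5479 -0.0242  0.0448] F [-0.52 -0.4  -0.03] g 0.002
axes x [ 0.  0. -1.] y [0.158 0.987 0.   ] z [ 0.987 -0.158  0.   ]
d mm [38.8  1.  -0.5]
yaw 0.0001958242376411956
```

View pics/z7.png

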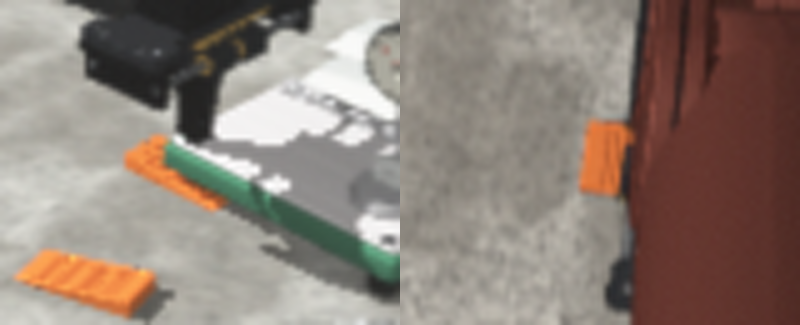

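The fingertips are just above the near-left corner. Pressing slowly now.

```bash
python3 -m inch '[{"gripper":1,"xyz":[1,1,0],"yaw":0},{"gripper":1,"xyz":[2,1,0],"yaw":0},{"gripper":1,"xyz":[3,1,0],"yaw":0},{"gripper":1,"xyz":[4,1,0],"yaw":0},{"gripper":1,"xyz":[4.5,1,0],"yaw":0},{"gripper":1,"xyz":[5,1,0],"yaw":0},{"gripper":1,"xyz":[5,1,0],"yaw":0}]'; python3 fs.py
```

```text
t: 14.3
tool_pos: [0.5478, -0.0232, 0.0403]
orientation: [2.129, 1.57, 1.97]
contact_force: [-5.3, -0.8, 11.6]
grip_width: 0.005
t 14.55 [ 0.5478 -0.0232  0.0403] push N -0.14 [-0.62 -0.24  0.06 -0.1   0.18] Fmean [-4.7   0.61 11.48]
```

```bash
python3 -m inch '[{"gripper":1,"xyz":[-0.2,0,-0.5],"yaw":0},{"gripper":1,"xyz":[-0.2,0,-1],"yaw":0},{"gripper":1,"xyz":[-0.2,0,-1],"yaw":0}]'; python3 fs.py
```

```text
t: 14.85
tool_pos: [0.5477, -0.0232, 0.0405]
orientation: [0.168, 1.569, 0.009]
contact_force: [0.2, -0.2, 6.1]
grip_width: 0.005
t 15.1 [ 0.5478 -0.0232  0.0405] push N -0.34 [-0.74 -0.03 -1.11  0.07  0.12] Fmean [ 0.24 -0.38  6.4 ]
```

```bash
python3 -m inch '[{"gripper":1,"xyz":[0.2,0,-0.2],"yaw":0},{"gripper":1,"xyz":[0.3,0,-0.3],"yaw":0},{"gripper":1,"xyz":[0.3,0,-0.3],"yaw":0}]'; python3 fs.py
```

```text
t: 15.4
tool_pos: [0.5478, -0.0232, 0.0404]
orientation: [0.174, 1.568, 0.015]
contact_force: [-0.6, -1.2, 7.7]
grip_width: 0.006
t 15.65 [ 0.5478 -0.0232  0.0404] push N -0.72 [-0.71 -0.88  0.29 -1.43 -0.88] Fmean [ 0.27 -0.78  8.1 ]
```

```bash
python3 -m inch '[{"gripper":1,"xyz":[0.2,0.1,-0.1],"yaw":0},{"gripper":1,"xyz":[0.35,0.2,-0.25],"yaw":0},{"gripper":1,"xyz":[0.35,0.2,-0.25],"yaw":0}]'; python3 fs.py;python3 look.py 8
python3 - <<'E'
from h import *
f=load('s8')['frame'];g=load('s2')['frame']
cv2.imwrite('pics/full.png',np.vstack([cv2.resize(x[150:270,240:400],None,fx=4.2,fy=2.5 if 0 else 4.2,interpolation=cv2.INTER_CUBIC)[:300] for x in (g,f)]))
E
```

```text
t: 15.95
tool_pos: [0.5477, -0.0232, 0.0403]
orientation: [0.141, 1.568, -0.018]
contact_force: [-0.4, -0.7, 11.6]
grip_width: 0.004
t 16.2 [ 0.5478 -0.0232  0.0403] push N -0.93 [-1.47 -0.73 -0.89 -1.11 -0.47] Fmean [ 0.12 -0.97 10.63]
t 16.2 tcp [ 0.5478 -0.0232  0.0403] F [ 0.47 -0.56 10.97] g -0.001
axes x [ 0.003 -0.    -1.   ] y [0.159 0.987 0.   ] z [ 0.987 -0.159  0.003]
d mm [34.3  0.  -0.3]
yaw -0.00020157927266883924
```

View pics/full.png

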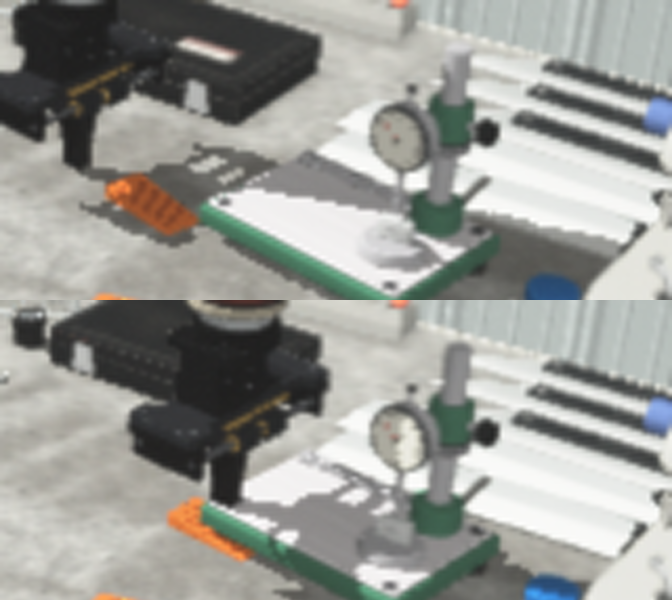

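```bash
python3 -c "
from station import arm
s=arm.read_state();print(s['t'],s['contact_force'],s['tool_pos']);print(arm.finish_job())"
```

```text
16.3 [-0.26375439 -0.32657474 10.13199128] [ 0.54776112 -0.02319482  0.04033064]
the job is handed in; nothing more can be done
None
```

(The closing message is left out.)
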